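# Feeler check of the autosampler tray guide

## Robot

A 6-joint arm with a two-finger parallel gripper is mounted at the origin on the work surface. World frame = base frame: x ahead of the robot, y to its left, z up, the work surface at z = 0. Lengths are in m, angles in rad, forces in N, time in s.
With the tool pointing down it reaches from about 0.425 to 0.95 m from the base axis. Payload 3.5 kg.
Tool frame: the origin (TCP) lies between the finger pads; the fingertips stand 14 mm ahead of it and the grasp point (between the pads) lies 5 mm behind it; z points along the fingers, y is the line along which they close (so a half turn about z gives the same grasp; the last joint's range is limited). The gripper opens to 85 mm and grips with 20 to 120 N. Pads are 22 mm wide; open, the fingers measure 114 mm over their backs; the gripper's body (76 mm by 85 mm) begins 54 mm behind the grasp point. The pads swing forward as they close: fully open they stand 13 mm farther back than shut.
Start: joints at [1.064, 0.286, 1.577, -0, 1.279, -0.15], TCP at [0.236, 0.632, 0.245] pointing down, gripper open.
Joint ranges: [-2.77, 2.77], [-0.9, 2.22], [0.21, 2.48], [-1.53, 4.67], [0.24, 2.81], [-2.84, 2.84]. Speed limits (rad/s): [2.79, 2.79, 3.14, 3.14, 3.14, 3.14].

## Interface

Orientations are given as a unit quaternion [x, y, z, w].
In Python, from plant import * gives the robot as it stands.
- The arm moves only by the tool step_arm, never from a script. Its argument "commands" is a list of rows, each an object of numbers: "gripper": the gripper's target within -1 to 1 (shut at 1, half-way at 0, fully open at -1); "x", "y", "z": the shift along the tool's x, y, z in mm; "spin": the turn about the tool's z in degrees. A call has exactly 10 rows; each row shifts and turns the commanded pose from where the row before left it, along the tool's axes as they then stand; what a row does not reach is not made up. A row lasts 1/10 s, in which the tool goes at most 50 mm and 8.59 degrees, less where a joint would pass 70% of its speed; a pose out of reach is approached as far as the arm can. A call with a gripper value outside its range is refused whole. The fingers move at their own pace and stop on an object; "force" is the grip in N (left out, the last holds). Time passes only in rows, so rows that do not move let the fingers close, or fill a call up. It gives the time, the measured TCP pose, the force, the opening and the grip force at its end, in the units of the state.
- get_state(): the state, without advancing time (a new reading comes with each control period).
- read_camera(name): name is "scene" or "top" or "wrist"; returns a dict with "color" (480x640x3 uint8, red, green, blue), "z_map" (480x640 float32, m along the optical axis (not along the pixel's ray), 0 where there is no reading), "fx", "fy", "cx", "cy" (pixels), "eye" and "attitude" of the camera in the world; the wrist camera has in their place "mount" (4x4, takes a point from camera to tool coordinates, whose origin is the TCP and whose axes are the flange's). Camera axes: x right, y up, looking along -z (the intrinsics and any distortion apply to the point x, -y, -z); pixel columns grow to the right and rows downward; lengths in m; the calibration is good to about 2 mm. The wrist camera is an equidistant fisheye: a pixel r from the principal point sees the ray r / f radians off the axis. A picture is of the moment at which its call begins: read the wrist's pose just before it.
- sign_off(): hands the job in; it is judged then, once.
The state is a dict: "time": time; "qpos": joint angles; "dq": joint speeds; "joint_efforts": joint torques, N m; "eef_pos": TCP position; "tcp_rot": TCP orientation; "contact_force": force on the tool from outside, world axes, zero at the start; "wrist_torque": the same for the moment, N m; "opening": opening from 0.0 (shut) to 1.0 (fully open); "finger_force": force on a finger pad.
Only numpy, scipy, OpenCV 4.12 (cv2) and the standard library are available. Lean on these libraries where they do the work, as an engineer would, in place of code of your own. Each camera call takes 0.05 s, during which the arm holds its last target. There are 200 camera calls.

## Task

Check the clearance of the autosampler's tray guide: pick up the thick feeler blade (rectangular handle) and lay it flat on the guide's base plate, then slide it straight under the white sprung shoe, nose first from the long open end of the plate, until it drags under the shoe and its nose shows beyond the shoe's far side. Let go and leave it held there in the gap; leave the thin blade (round handle) where it lies.

Things in the scene. Friction and masses are not known exactly. Their poses are not given: they have to be found in the camera images.
- thick_blade: Thick steel feeler blade (all in mm), 130 long, 30 wide, 8 thick, flat on the bench; upright grey rectangular handle 36 (along) x 20 (across), its top 53 above the underside. Origin: underside, below the handle's middle. x along the blade: nose at +100, heel at -30; z up. The last 25 of the nose taper from 8 to 3 thick, so it wedges under the shoe. About 0.16 kg.
- thin_blade: Thin steel feeler blade, the wrong one (all in mm): 130 long, 30 wide, 4 thick with a rounded nose and an upright grey round handle 22 in diameter, its top 49 above the underside. Origin and axes as on the thick blade. It would pass under the shoe with no drag.
- guide: Fixed grey metal tray guide (mm). Origin: on the bench below the shoe's middle; x: the way the blade slides in (level), z up. Base plate 8 thick, 140 wide, from x -140 (long open end, the blade enters here) to +50. Low bridge over x -10..+10, top at z 60, posts 110 apart inside. White sprung shoe under it: x -12..+12, 100 wide, underside at z 13.5 (gap 5.5; 8 with the thick blade in).
- shoe (a joint): Height in m by which the shoe is raised against its springs: 0 at rest (gap 5.5 mm), 0.0025 with the thick blade flat under it, 0.010 at most. The springs and its weight press down with about 4 to 5 N, so that the blade drags with a few newtons as it slides.
Mind the look-alikes: they are no part of the job. What is shaped like the thick_blade but yellow is not meant. What is shaped like the guide but black is not meant.

How it is judged:
On the way:
1. the thick blade, moved by the fingers, is under the shoe and has raised it: the drag is felt (contact force between the fingers and thick_blade above 0.5 N and value of joint shoe above 0.0012 m and x of thick_blade in the frame of guide between -0.105 and -0.02 m), for 0.1 s.
At the end, for the whole second after the job is handed in: The thick blade lies flat on the plate, nose to guide +x and at or past the shoe's far face (its origin at x -88 to -20 mm, y within 45 mm, in the guide's frame), straight within 15 degrees, shoe raised 1.2 to 6 mm, blade at rest and released; thin blade within 30 mm of its start (x of thick_blade in the frame of guide between -0.088 and -0.02 m and y of thick_blade in the frame of guide between -0.045 and 0.045 m and angle between the x axis of thick_blade and the x axis of guide, either way round below 0.26 rad and angle between thick_blade's own z axis and vertical below 0.1 rad and value of joint shoe between 0.0012 and 0.006 m and linear speed of thick_blade below 0.02 m/s and distance of thin_blade from where it was at the start of the episode below 0.03 m); the robot touches nothing.
It fails at once if the thin blade is moved from its place (distance of thin_blade from where it was at the start of the episode above 0.03 m).
It also fails if it takes over 45 s, if anything falls off the work surface, if the arm or the gripper's body presses on something with over 40 N, if the wrist force passes 120 N, or if a joint passes its speed limit or range.

## Working session

There is one attempt and no reset: what is moved stays moved. The work goes in short steps, Python scripts to look and compute and a tool call to move; the robot and the scene stay as the last step left them, time stands still between calls to the robot, and variables do not carry over. Pictures are saved under pics/ and viewed, at most 10 in all, crops included, and the job is handed in when it is done.

Besides the shell and the picture viewer there is one more tool, called after "Call:" in YAML: its name, and indented under it one key for each argument. step_arm: Moves the arm, as the interface text tells. Its arguments: {"type":"object","properties":{"commands":{"type":"array"},"force":{"type":"number"}},"required":["commands"]}

```bash
mkdir -p pics; cat > h.py <<'E'
from plant import *
import numpy as np, cv2
from scipy.spatial.transform import Rotation as R
def cloud(c):
    v,u=np.mgrid[:480,:640]; z=c["z_map"]
    p=np.stack([(u-c["cx"])/c["fx"]*z,-(v-c["cy"])/c["fy"]*z,-z],-1)
    a=np.array(c["attitude"]); M=R.from_quat(a).as_matrix() if a.size==4 else a.reshape(3,3)
    return p@M.T+np.array(c["eye"])
E
python3 - <<'E'
from h import *
for n in ["top","scene"]:
    c=read_camera(n); cv2.imwrite(f"pics/{n}0.png",c["color"][...,::-1]); np.savez(f"{n}0.npz",**c)
    print(n,c["eye"],c["attitude"],c["fx"],[k for k in c])
print(get_state())
E
```

```text
top [ 0.32299832 -0.06118162  1.14825568] [-0.04548209  0.06763943  0.70597247 -0.70353334] 585.0666788752796 ['color', 'z_map', 'fx', 'fy', 'cx', 'cy', 'eye', 'attitude']
scene [1.19038753 0.37360511 0.75917675] [0.19172936 0.36872172 0.7977647  0.43687026] 548.4698901809311 ['color', 'z_map', 'fx', 'fy', 'cx', 'cy', 'eye', 'attitude']
{'time': 0.1, 'qpos': array([ 1.06396683e+00,  2.87115976e-01,  1.57803677e+00, -2.45148313e-06,
        1.27859194e+00, -1.49986618e-01]), 'dq': array([-0.00331558, -0.00181099, -0.00209262,  0.00124806,  0.00151858,
       -0.00111777]), 'joint_efforts': array([ 1.83160300e-03, -4.07298017e+01, -2.93701315e+01, -6.92504818e-05,
        3.39111393e-03,  8.98332161e-06]), 'eef_pos': array([0.23547674, 0.63199218, 0.24405618]), 'tcp_rot': array([ 1.77475841e-01,  9.84124569e-01, -1.01888855e-03, -3.45943681e-04]), 'contact_force': array([0.02492614, 0.25520382, 0.1492081 ]), 'wrist_torque': array([ 0.00689492,  0.0084741 , -0.04289826]), 'finger_force': 0.0, 'opening': 1.0003782214219532}
```

View pics/top0.png

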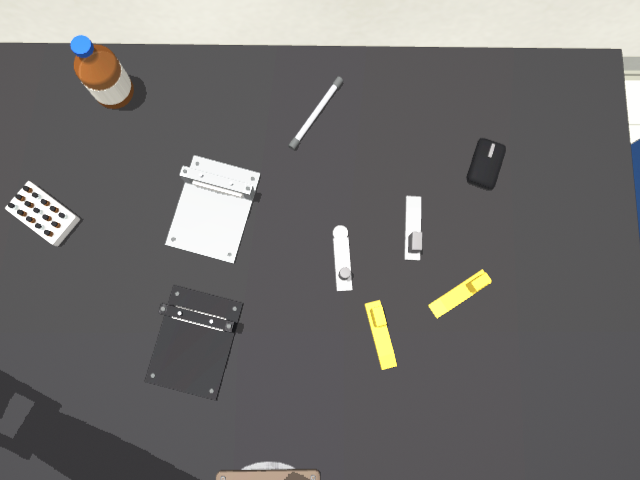

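View pics/scene0.png

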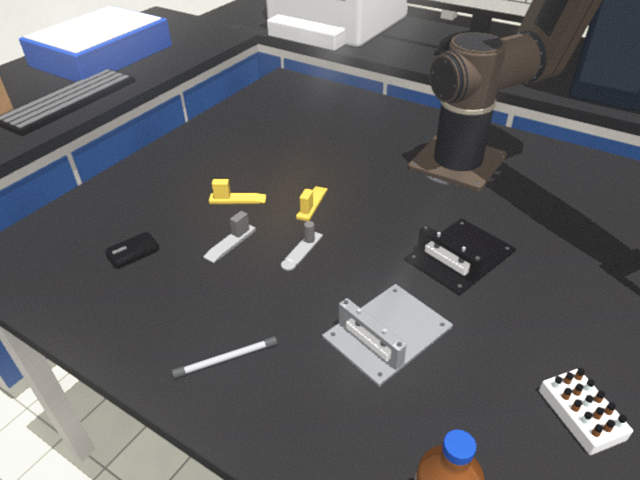

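Blades in the top view:
- Grey with a rectangular handle at (413,228): this is the thick blade.
- Grey with a round handle and rounded nose at (343,258): thin blade.
- Yellow at (460,293) and (381,335): decoys.

Guides: grey at (213,210) is the right one, black at (194,343) is the decoy. The white rod at (316,113) is irrelevant. Next I measure and check with a crop.

```bash
python3 - <<'E'
from h import *
c=dict(np.load("top0.npz")); P=cloud(c); col=c["color"].astype(int)
print("bench z", np.median(P[380:440,260:340,2]), P[240,560])
def rep(n,x0,x1,y0,y1,zl,zh):
    m=np.zeros((480,640),bool); m[y0:y1,x0:x1]=1
    m&=(P[...,2]>zl)&(P[...,2]<zh)
    q=P[m]; r=cv2.minAreaRect(q[:,:2].astype(np.float32)*1000)
    print(n,m.sum(),"mean",q.mean(0).round(4),"rect",np.round(r[0],1),np.round(r[1],1),round(r[2],1),"z",np.percentile(q[:,2],[5,50,95]).round(4)); print(cv2.boxPoints(r).round(0).tolist())
rep("blade",395,430,190,268,.003,.02)
rep("handle",395,435,190,268,.04,.07)
rep("thin",328,358,220,296,.0025,.02)
rep("plate",155,268,150,268,.004,.013)
rep("bridge",155,268,150,268,.045,.075)
a=cv2.resize(col[180:310,320:440].astype(np.uint8),None,fx=4,fy=4)
b=cv2.resize(col[150:270,160:265].astype(np.uint8),None,fx=3,fy=3)
o=np.zeros((520,800,3),np.uint8); o[:,:480]=a; o[:360,480:795]=b
cv2.imwrite("pics/crop.png",o[...,::-1])
E
```

```text
bench z 0.0007075367409717925 [ 0.53071957 -0.58585665  0.0017078 ]
blade 983 mean [ 0.5609 -0.2853  0.0074] rect [ 554.7 -285.9] [ 69.1 159.8] 88.2 z [0.0033 0.0074 0.0122]
[[474.0, -318.0], [633.0, -323.0], [636.0, -254.0], [476.0, -249.0]]
handle 217 mean [ 0.5195 -0.2835  0.0528] rect [ 519.8 -284. ] [21.1 36. ] 83.3 z [0.0446 0.0535 0.0569]
[[501.0, -292.0], [536.0, -297.0], [539.0, -276.0], [503.0, -271.0]]
thin 999 mean [ 0.4979 -0.1445  0.005 ] rect [ 496.  -145.8] [ 58.2 150.8] 89.5 z [0.0027 0.0047 0.0084]
[[420.0, -174.0], [571.0, -176.0], [572.0, -117.0], [421.0, -116.0]]
plate 5810 mean [0.5836 0.1146 0.0084] rect [595.7 117.1] [240.5 225.1] 0.5 z [0.0046 0.0085 0.0119]
[[475.0, 229.0], [476.0, 4.0], [717.0, 6.0], [715.0, 231.0]]
bridge 849 mean [0.6354 0.0984 0.0603] rect [636.7  99.2] [140.6  21.5] 74.3 z [0.0535 0.0606 0.0646]
[[607.0, 34.0], [628.0, 29.0], [666.0, 164.0], [645.0, 170.0]]
```

View pics/crop.png

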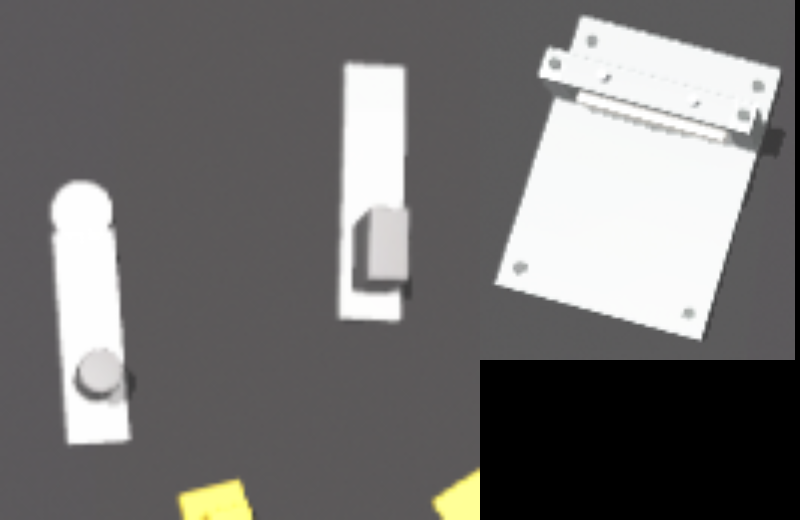

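The crop confirms the choice: rectangular handle at top (417,241) with the nose up the image (+x), the round-handled thin blade left of it, and the shoe visible under the grey bridge. I'll refine the poses by colour, projecting onto known heights.

```bash
python3 - <<'E'
from h import *
c=dict(np.load("top0.npz")); col=c["color"].astype(int)
M=R.from_quat(c["attitude"]).as_matrix()
def proj(mask,z):
    v,u=np.nonzero(mask); d=np.stack([(u-c["cx"])/c["fx"],-(v-c["cy"])/c["fy"],-np.ones(len(u))],-1)@M.T
    return (c["eye"]+d*((z-c["eye"][2])/d[:,2])[:,None])[:,:2]
def rep(n,x0,x1,y0,y1,z,lo=225,hi=256):
    m=np.zeros((480,640),bool); m[y0:y1,x0:x1]=1; g=col.min(-1); m&=(g>=lo)&(g<hi)
    k,l,s,_=cv2.connectedComponentsWithStats(m.astype(np.uint8)); m=l==1+s[1:,4].argmax()
    q=proj(m,z).astype(np.float32)*1000; r=cv2.minAreaRect(q); b=cv2.boxPoints(r)
    print(n,m.sum(),np.round(r[0],1),np.round(r[1],1),round(r[2],2)); print(b.round(1).tolist())
rep("blade",395,435,190,268,.008,200)
rep("handle",400,435,190,268,.053,165,215)
rep("thin",328,358,220,296,.004,200)
rep("plate",155,268,150,268,.008,200)
E
```

```text
blade 848 [ 555.4 -287. ] [ 32.1 128.6] 88.3
[[490.6000061035156, -301.20001220703125], [619.2000122070312, -305.0], [620.0999755859375, -272.8999938964844], [491.6000061035156, -269.1000061035156]]
handle 128 [ 520.6 -284. ] [17.3 33.6] 88.05
[[503.5, -292.1000061035156], [537.0999755859375, -293.29998779296875], [537.7000122070312, -276.0], [504.1000061035156, -274.79998779296875]]
thin 901 [ 494.9 -144.1] [128.8  30. ] 3.46
[[429.70001220703125, -133.0], [431.5, -163.0], [560.0999755859375, -155.1999969482422], [558.2999877929688, -125.30000305175781]]
plate 4693 [569.7 118.5] [139.1 139.2] 74.45
[[484.1000061035156, 70.19999694824219], [618.0999755859375, 32.79999923706055], [655.4000244140625, 166.89999389648438], [521.4000244140625, 204.1999969482422]]
```

Call:
step_arm:
  commands:
    - {"gripper": -1, "spin": -6.2}
    - {"gripper": -1, "spin": -6.2}
    - {"gripper": -1, "spin": -6.3}
    - {"gripper": -1, "x": -32, "y": -30}
    - {"gripper": -1, "x": -32, "y": -30}
    - {"gripper": -1, "x": -32, "y": -30}
    - {"gripper": -1, "x": -32, "y": -30}
    - {"gripper": -1, "x": -32, "y": -30}
    - {"gripper": -1, "x": -32, "y": -30}
    - {"gripper": -1, "x": -32, "y": -30}
  force: 60

```text
invalid input
```

Call:
step_arm:
  commands:
    - {"gripper": -1, "x": 0, "y": 0, "z": 0, "spin": -6.2}
    - {"gripper": -1, "x": 0, "y": 0, "z": 0, "spin": -6.2}
    - {"gripper": -1, "x": 0, "y": 0, "z": 0, "spin": -6.3}
    - {"gripper": -1, "x": -32, "y": -30, "z": 0, "spin": 0}
    - {"gripper": -1, "x": -32, "y": -30, "z": 0, "spin": 0}
    - {"gripper": -1, "x": -32, "y": -30, "z": 0, "spin": 0}
    - {"gripper": -1, "x": -32, "y": -30, "z": 0, "spin": 0}
    - {"gripper": -1, "x": -32, "y": -30, "z": 0, "spin": 0}
    - {"gripper": -1, "x": -32, "y": -30, "z": 0, "spin": 0}
    - {"gripper": -1, "x": -32, "y": -30, "z": 0, "spin": 0}
  force: 60

```text
time: 1.1
eef_pos: [0.454, 0.4142, 0.2448]
tcp_rot: [0.015, 1.0, -0.0, -0.0]
contact_force: [0.5, 0.9, 0.5]
opening: 0.999
finger_force: 0.0
```

Call:
step_arm:
  commands:
    - {"gripper": -1, "x": -5.4, "y": -43.6, "z": 0, "spin": 0}
    - {"gripper": -1, "x": -5.4, "y": -43.6, "z": 0, "spin": 0}
    - {"gripper": -1, "x": -5.4, "y": -43.6, "z": 0, "spin": 0}
    - {"gripper": -1, "x": -5.4, "y": -43.6, "z": 0, "spin": 0}
    - {"gripper": -1, "x": -5.4, "y": -43.6, "z": 0, "spin": 0}
    - {"gripper": -1, "x": -5.4, "y": -43.6, "z": 0, "spin": 0}
    - {"gripper": -1, "x": -5.4, "y": -43.6, "z": 0, "spin": 0}
    - {"gripper": -1, "x": -5.4, "y": -43.6, "z": 0, "spin": 0}
    - {"gripper": -1, "x": -5.4, "y": -43.6, "z": 0, "spin": 0}
    - {"gripper": -1, "x": -5.4, "y": -43.6, "z": 0, "spin": 0}

```text
time: 2.1
eef_pos: [0.4935, -0.0234, 0.245]
tcp_rot: [0.015, 1.0, 0.0, -0.0]
contact_force: [-0.4, 0.2, -0.1]
opening: 1.005
finger_force: 0.0
```

Call:
step_arm:
  commands:
    - {"gripper": -1, "x": -5.4, "y": -43.6, "z": 0, "spin": 0}
    - {"gripper": -1, "x": -5.4, "y": -43.6, "z": 0, "spin": 0}
    - {"gripper": -1, "x": -5.4, "y": -43.6, "z": 0, "spin": 0}
    - {"gripper": -1, "x": -5.4, "y": -43.6, "z": 0, "spin": 0}
    - {"gripper": -1, "x": -5.4, "y": -43.6, "z": 0, "spin": 0}
    - {"gripper": -1, "x": -5.4, "y": -43.6, "z": 0, "spin": 0}
    - {"gripper": -1, "x": 0, "y": 0, "z": 35, "spin": 0}
    - {"gripper": -1, "x": 0, "y": 0, "z": 35, "spin": 0}
    - {"gripper": -1, "x": 0, "y": 0, "z": 30, "spin": 0}
    - {"gripper": -1, "x": 0, "y": 0, "z": 0, "spin": 0}

```text
time: 3.1
eef_pos: [0.5151, -0.2819, 0.1393]
tcp_rot: [0.015, 1.0, 0.004, -0.005]
contact_force: [0.4, 0.1, -0.5]
opening: 0.997
finger_force: 0.0
```

```bash
cat >> h.py <<'E'
def wrist(name):
    s=get_state(); c=read_camera("wrist"); cv2.imwrite(f"pics/{name}.png",c["color"][...,::-1])
    v,u=np.mgrid[:480,:640]; a=u-c["cx"]; b=v-c["cy"]; r=np.hypot(a/c["fx"],b/c["fy"])+1e-9
    z=c["z_map"]; t=np.tan(r); p=np.stack([a/c["fx"]/r*t*z,-b/c["fy"]/r*t*z,-z],-1)
    m=np.array(c["mount"]); p=p@m[:3,:3].T+m[:3,3]
    return s,c,p@R.from_quat(s["tcp_rot"]).as_matrix().T+s["eef_pos"]
E
python3 - <<'E'
from h import *
s,c,P=wrist("w1"); print(s["eef_pos"],s["tcp_rot"],c["fx"],c["cx"])
z=P[...,2]; near=(abs(P[...,0]-.52)<.04)&(abs(P[...,1]+.285)<.03)&(c["z_map"]>0)
m=near&(z>.047)&(z<.06); q=P[m]; r=cv2.minAreaRect(q[:,:2].astype(np.float32)*1000); print(m.sum(),q.mean(0),r,cv2.boxPoints(r).tolist())
E
```

```text
[ 0.51508764 -0.28185889  0.13925438] [ 0.01544156  0.99986285  0.00365949 -0.00473797] 371.64829954431775 321.4838494246367
1853 [ 0.51948078 -0.28357247  0.05294547] ((520.8880615234375, -283.5350036621094), (20.11157989501953, 36.52534103393555), 87.32779693603516) [[502.17645263671875, -292.7284240722656], [538.6620483398438, -294.4313049316406], [539.5996704101562, -274.3415832519531], [503.11407470703125, -272.6387023925781]]
```

View pics/w1.png

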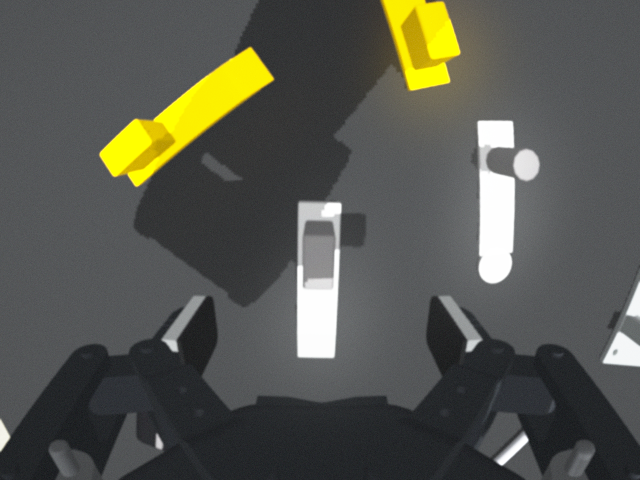

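The wrist view shows the grey rectangular handle at (319,255), centred between the fingers. The thin blade, at (497,200), is well clear. Descending.

Call:
step_arm:
  commands:
    - {"gripper": -1, "x": -5, "y": -1.5, "z": 0, "spin": 0}
    - {"gripper": -1, "x": 0, "y": 0, "z": 20, "spin": 0}
    - {"gripper": -1, "x": 0, "y": 0, "z": 20, "spin": 0}
    - {"gripper": -1, "x": 0, "y": 0, "z": 20, "spin": 0}
    - {"gripper": -1, "x": 0, "y": 0, "z": 15, "spin": 0}
    - {"gripper": -1, "x": 0, "y": 0, "z": 10, "spin": 0}
    - {"gripper": -1, "x": 0, "y": 0, "z": 0, "spin": 0}
    - {"gripper": -1, "x": 0, "y": 0, "z": 0, "spin": 0}
    - {"gripper": -1, "x": 0, "y": 0, "z": 0, "spin": 0}
    - {"gripper": -1, "x": 0, "y": 0, "z": 0, "spin": 0}

```text
time: 4.15
eef_pos: [0.5239, -0.2863, 0.0614]
tcp_rot: [0.015, 1.0, -0.001, 0.001]
contact_force: [0.5, -0.0, -0.6]
opening: 0.999
finger_force: 0.0
```

Call:
step_arm:
  commands:
    - {"gripper": -1, "x": 3, "y": 2.4, "z": 11, "spin": 0}
    - {"gripper": -1, "x": 0, "y": 0, "z": 11, "spin": 0}
    - {"gripper": -1, "x": 0, "y": 0, "z": 9, "spin": 0}
    - {"gripper": -1, "x": 0, "y": 0, "z": 0, "spin": 0}
    - {"gripper": 1, "x": 0, "y": 0, "z": 0, "spin": 0}
    - {"gripper": 1, "x": 0, "y": 0, "z": 0, "spin": 0}
    - {"gripper": 1, "x": 0, "y": 0, "z": 0, "spin": 0}
    - {"gripper": 1, "x": 0, "y": 0, "z": 0, "spin": 0}
    - {"gripper": 1, "x": 0, "y": 0, "z": 0, "spin": 0}
    - {"gripper": 1, "x": 0, "y": 0, "z": 0, "spin": 0}
  force: 60

```text
time: 5.15
eef_pos: [0.5208, -0.2836, 0.0299]
tcp_rot: [0.015, 1.0, -0.0, 0.0]
contact_force: [1.3, -0.4, 2.1]
opening: 0.231
finger_force: 59.3
```

Call:
step_arm:
  commands:
    - {"gripper": 1, "x": 0, "y": 0, "z": -10, "spin": 0}
    - {"gripper": 1, "x": 0, "y": 0, "z": -20, "spin": 0}
    - {"gripper": 1, "x": 0, "y": 0, "z": -25, "spin": 0}
    - {"gripper": 1, "x": 0, "y": 0, "z": -25, "spin": 0}
    - {"gripper": 1, "x": 0, "y": 0, "z": -20, "spin": 0}
    - {"gripper": 1, "x": 0, "y": 0, "z": 0, "spin": 4.6}
    - {"gripper": 1, "x": 0, "y": 0, "z": 0, "spin": 4.6}
    - {"gripper": 1, "x": 0, "y": 0, "z": 0, "spin": 4.7}
    - {"gripper": 1, "x": 0, "y": 0, "z": 0, "spin": 0}
    - {"gripper": 1, "x": 0, "y": 0, "z": 0, "spin": 0}

```text
time: 6.15
eef_pos: [0.5201, -0.283, 0.1292]
tcp_rot: [0.135, 0.991, 0.0, -0.0]
contact_force: [-1.1, -0.2, -1.7]
opening: 0.229
finger_force: 58.8
```

Call:
step_arm:
  commands:
    - {"gripper": 1, "x": 11.6, "y": 40, "z": 0, "spin": 0}
    - {"gripper": 1, "x": 11.6, "y": 40, "z": 0, "spin": 0}
    - {"gripper": 1, "x": 11.6, "y": 40, "z": 0, "spin": 0}
    - {"gripper": 1, "x": 11.6, "y": 40, "z": 0, "spin": 0}
    - {"gripper": 1, "x": 11.6, "y": 40, "z": 0, "spin": 0}
    - {"gripper": 1, "x": 11.6, "y": 40, "z": 0, "spin": 0}
    - {"gripper": 1, "x": 11.6, "y": 40, "z": 0, "spin": 0}
    - {"gripper": 1, "x": 11.6, "y": 40, "z": 0, "spin": 0}
    - {"gripper": 1, "x": 11.6, "y": 40, "z": 0, "spin": 0}
    - {"gripper": 1, "x": 11.6, "y": 40, "z": 0, "spin": 0}

```text
time: 7.15
eef_pos: [0.5162, 0.1349, 0.1295]
tcp_rot: [0.135, 0.991, 0.0, 0.0]
contact_force: [0.8, -0.9, -2.1]
opening: 0.227
finger_force: 59.0
```

Call:
step_arm:
  commands:
    - {"gripper": 1, "x": 0, "y": 0, "z": 0, "spin": 0}
    - {"gripper": 1, "x": 0, "y": 0, "z": 0, "spin": 0}
    - {"gripper": 1, "x": 0, "y": 0, "z": 0, "spin": 0}
    - {"gripper": 1, "x": 0, "y": 0, "z": 0, "spin": 0}
    - {"gripper": 1, "x": 0, "y": 0, "z": 0, "spin": 0}
    - {"gripper": 1, "x": 0, "y": 0, "z": 0, "spin": 0}
    - {"gripper": 1, "x": 0, "y": 0, "z": 0, "spin": 0}
    - {"gripper": 1, "x": 0, "y": 0, "z": 0, "spin": 0}
    - {"gripper": 1, "x": 0, "y": 0, "z": 0, "spin": 0}
    - {"gripper": 1, "x": 0, "y": 0, "z": 0, "spin": 0}

```text
time: 8.15
eef_pos: [0.5166, 0.1332, 0.1293]
tcp_rot: [0.136, 0.991, 0.0, -0.0]
contact_force: [-0.0, -0.0, -1.6]
opening: 0.225
finger_force: 59.3
```

```bash
python3 - <<'E'
from h import *
s,c,P=wrist("w2"); print(s["eef_pos"],s["tcp_rot"],s["opening"],s["contact_force"])
t=read_camera("top"); cv2.imwrite("pics/top2.png",cv2.resize(t["color"][120:300,130:370],None,fx=3,fy=3)[...,::-1])
z=P[...,2]; d=P[...,:2]-np.array([.637,.0994]); gx=np.array([.963,-.269]); gy=np.array([.269,.963])
X=d@gx; Y=d@gy
m=(z>.095)&(z<.125)&(abs(Y)<.03)&(X>-.16)&(X<0)&(c["z_map"]>0)
q=np.stack([X[m],Y[m]],-1)*1000; print("blade",m.sum(),np.percentile(z[m],[5,50,95]),cv2.minAreaRect(q.astype(np.float32)))
E
```

```text
[0.51655672 0.13316788 0.12933   ] [ 1.36086817e-01  9.90696915e-01  5.96604130e-06 -8.70501028e-06] 0.22472827656350133 [-0.02892199 -0.04502906 -1.63137782]
blade 4206 [0.10551085 0.10781422 0.12261267] ((-110.24127960205078, -2.971221923828125), (43.937294006347656, 92.44168090820312), 83.34837341308594)
```

View pics/w2.png

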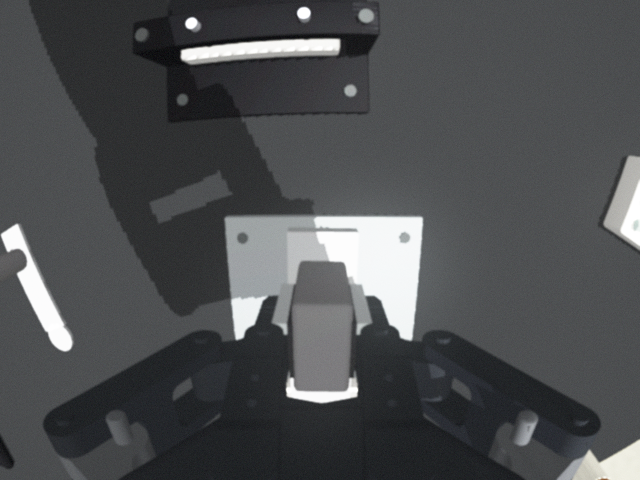

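View pics/top2.png

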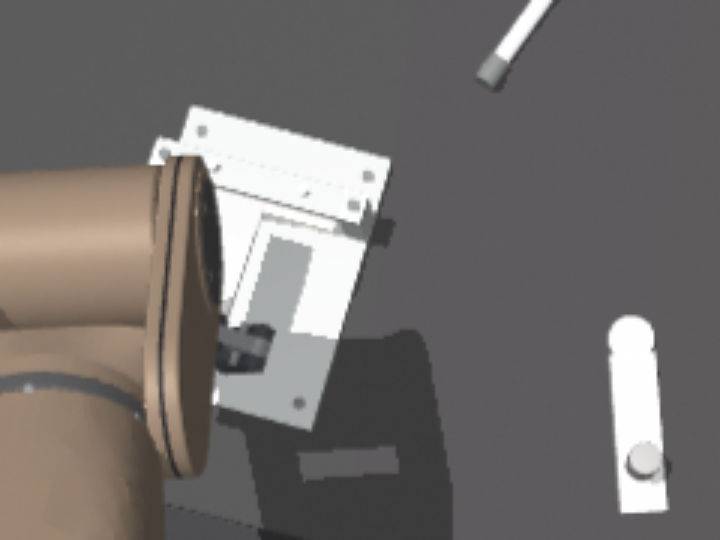

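The wrist view shows the blade held square over the grey plate, its heel edge parallel to the plate's open edge (rows 216–230). The top view shows the nose short of the bridge and aligned. Lowering onto the plate.

Call:
step_arm:
  commands:
    - {"gripper": 1, "x": 0, "y": 0, "z": 20, "spin": 0}
    - {"gripper": 1, "x": 0, "y": 0, "z": 25, "spin": 0}
    - {"gripper": 1, "x": 0, "y": 0, "z": 20, "spin": 0}
    - {"gripper": 1, "x": 0, "y": 0, "z": 12, "spin": 0}
    - {"gripper": 1, "x": 0, "y": 0, "z": 8, "spin": 0}
    - {"gripper": 1, "x": 0, "y": 0, "z": 2, "spin": 0}
    - {"gripper": 1, "x": 0, "y": 0, "z": 2, "spin": 0}
    - {"gripper": 1, "x": 0, "y": 0, "z": 2, "spin": 0}
    - {"gripper": 1, "x": 0, "y": 0, "z": 0, "spin": 0}
    - {"gripper": 1, "x": 0, "y": 0, "z": 0, "spin": 0}

```text
time: 9.25
eef_pos: [0.5169, 0.1332, 0.0388]
tcp_rot: [0.136, 0.991, 0.0, 0.0]
contact_force: [0.0, -0.6, -1.2]
opening: 0.228
finger_force: 59.3
```

Call:
step_arm:
  commands:
    - {"gripper": 1, "x": 0, "y": 0, "z": 0.6, "spin": 0}
    - {"gripper": 1, "x": 0, "y": 0, "z": 0.4, "spin": 0}
    - {"gripper": 1, "x": 0, "y": 0, "z": 0, "spin": 0}
    - {"gripper": 1, "x": -4, "y": 0, "z": 0, "spin": 0}
    - {"gripper": 1, "x": -4, "y": 0, "z": 0, "spin": 0}
    - {"gripper": 1, "x": -4, "y": 0, "z": 0, "spin": 0}
    - {"gripper": 1, "x": -4, "y": 0, "z": 0, "spin": 0}
    - {"gripper": 1, "x": -4, "y": 0, "z": 0, "spin": 0}
    - {"gripper": 1, "x": 0, "y": 0, "z": 0, "spin": 0}
    - {"gripper": 1, "x": 0, "y": 0, "z": 0, "spin": 0}

```text
time: 10.25
eef_pos: [0.5371, 0.1276, 0.0379]
tcp_rot: [0.136, 0.991, 0.0, 0.001]
contact_force: [0.9, 0.0, 2.3]
opening: 0.231
finger_force: 60.1
```

Call:
step_arm:
  commands:
    - {"gripper": 1, "x": -4, "y": 0, "z": 0, "spin": 0}
    - {"gripper": 1, "x": -4, "y": 0, "z": 0, "spin": 0}
    - {"gripper": 1, "x": -4, "y": 0, "z": 0, "spin": 0}
    - {"gripper": 1, "x": -4, "y": 0, "z": 0, "spin": 0}
    - {"gripper": 1, "x": -4, "y": 0, "z": 0, "spin": 0}
    - {"gripper": 1, "x": -4, "y": 0, "z": 0, "spin": 0}
    - {"gripper": 1, "x": -4, "y": 0, "z": 0, "spin": 0}
    - {"gripper": 1, "x": -4, "y": 0, "z": 0, "spin": 0}
    - {"gripper": 1, "x": -4, "y": 0, "z": 0, "spin": 0}
    - {"gripper": 1, "x": -4, "y": 0, "z": 0, "spin": 0}

```text
time: 11.25
eef_pos: [0.5715, 0.1182, 0.0378]
tcp_rot: [0.136, 0.991, 0.0, -0.004]
contact_force: [-11.8, 3.4, 13.9]
opening: 0.223
finger_force: 61.0
```

```bash
python3 - <<'E'
from h import *
print(get_state()["contact_force"],get_state()["eef_pos"])
c=read_camera("scene"); cv2.imwrite("pics/s3.png",cv2.resize(c["color"][230:400,290:490],None,fx=3.5,fy=3.5)[...,::-1])
E
```

```text
[-11.80651759   3.44032796  13.918507  ] [0.57151545 0.11819298 0.03783588]
```

View pics/s3.png

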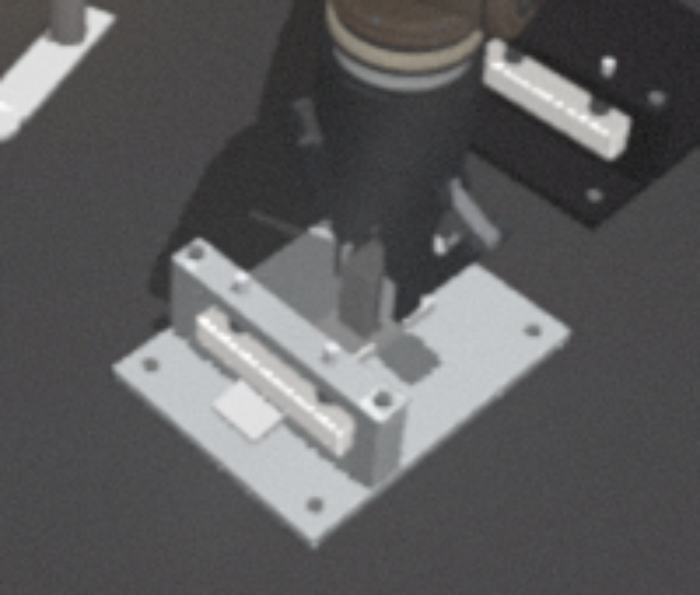

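The scene view shows the nose out past the shoe's far side (crop (248,408)), the blade straight and about central, and a drag of about 12 N felt. Releasing and rising.

Call:
step_arm:
  commands:
    - {"gripper": 1, "x": 0, "y": 0, "z": -0.5, "spin": 0}
    - {"gripper": 1, "x": 0, "y": 0, "z": 0, "spin": 0}
    - {"gripper": -1, "x": 0, "y": 0, "z": 0, "spin": 0}
    - {"gripper": -1, "x": 0, "y": 0, "z": 0, "spin": 0}
    - {"gripper": -1, "x": 0, "y": 0, "z": 0, "spin": 0}
    - {"gripper": -1, "x": 0, "y": 0, "z": 0, "spin": 0}
    - {"gripper": -1, "x": 0, "y": 0, "z": 0, "spin": 0}
    - {"gripper": -1, "x": 0, "y": 0, "z": 0, "spin": 0}
    - {"gripper": -1, "x": 0, "y": 0, "z": 0, "spin": 0}
    - {"gripper": -1, "x": 0, "y": 0, "z": 0, "spin": 0}

```text
time: 12.3
eef_pos: [0.5744, 0.117, 0.0378]
tcp_rot: [0.136, 0.991, -0.0, 0.0]
contact_force: [-0.1, -0.1, 0.0]
opening: 0.999
finger_force: 0.0
```

Call:
step_arm:
  commands:
    - {"gripper": -1, "x": 0, "y": 0, "z": -10, "spin": 0}
    - {"gripper": -1, "x": 0, "y": 0, "z": -15, "spin": 0}
    - {"gripper": -1, "x": 0, "y": 0, "z": -20, "spin": 0}
    - {"gripper": -1, "x": 0, "y": 0, "z": -20, "spin": 0}
    - {"gripper": -1, "x": 0, "y": 0, "z": -20, "spin": 0}
    - {"gripper": -1, "x": 0, "y": 0, "z": -20, "spin": 0}
    - {"gripper": -1, "x": 0, "y": 0, "z": -15, "spin": 0}
    - {"gripper": -1, "x": 0, "y": 0, "z": 0, "spin": 0}
    - {"gripper": -1, "x": 0, "y": 0, "z": 0, "spin": 0}
    - {"gripper": -1, "x": 0, "y": 0, "z": 0, "spin": 0}

```text
time: 13.3
eef_pos: [0.5735, 0.1169, 0.1566]
tcp_rot: [0.136, 0.991, -0.0, -0.001]
contact_force: [-0.3, -0.1, -1.1]
opening: 0.998
finger_force: 0.0
```

```bash
python3 - <<'E'
from h import *
s,c,P=wrist("w4"); print(s["eef_pos"],s["contact_force"],s["opening"])
z=P[...,2]; d=P[...,:2]-np.array([.637,.0994]); X=d@np.array([.963,-.269]); Y=d@np.array([.269,.963])
m=(z>.054)&(z<.069)&(abs(Y)<.05)&(X>-.13)&(X<-.03)&(c["z_map"]>0)
q=np.stack([X[m],Y[m]],-1)*1000; print("handle in guide",m.sum(),z[m].mean(),cv2.minAreaRect(q.astype(np.float32)))
c=read_camera("scene"); cv2.imwrite("pics/s4.png",cv2.resize(c["color"][200:400,190:490],None,fx=2.6,fy=2.6)[...,::-1])
E
```

```text
[0.57349036 0.11694413 0.15655937] [-0.34655027 -0.05367328 -1.0613458 ] 0.998060311481136
handle in guide 1688 0.060965635705459265 ((-67.1147689819336, 0.37451171875), (35.95648956298828, 19.481966018676758), 0.2715523838996887)
```

View pics/s4.png

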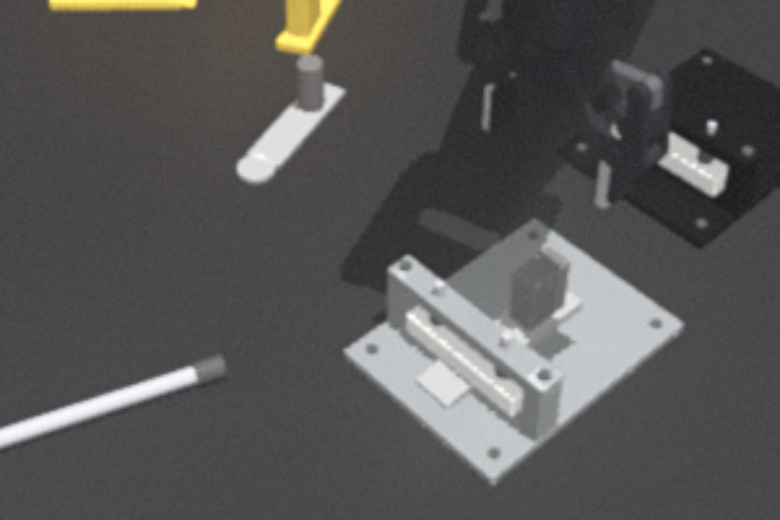

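The blade lies flat and straight at guide x −67 mm, y 0, with its nose out at (443,382). The thin blade has not moved and the gripper is clear, so I'm handing in.

```bash
python3 -c "
from plant import *
print(sign_off())"
```

```text
the job is handed in; nothing more can be done
None
```

I slid the thick blade nose first under the white shoe with clear drag and let go. It lies straight at guide x ≈ −67 mm with the nose showing beyond the shoe's far side, and the thin blade was left where it lay. The job is handed in, but no verdict was returned.

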